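# Fit the bonding clamp on the manifold stub

### The job

Fit the loose steel bonding clamp on the barbed steel stub of the gas manifold: slide it over the barb, wing screw upward, until it is gently brought home against the collar, let it rest there, and only then turn its wing screw clockwise until the shoe grips the stub snugly - clearly firm, but not overtightened. Do not ram the collar, and leave the other things on the bench where they are.

Things in the scene. Friction and masses are not known exactly. Their poses are not given: they have to be found in the camera images.
- seat (a point): Point on the stub's axis in the front face of the collar of the fixed gas manifold, 110 mm above the bench. The stub is horizontal. Frame: +x runs along the stub INTO the collar (the stub sticks out along -x, towards the robot), z up. Place and yaw vary. A fitted clamp has its bore centre 12 mm in front of this point (x = -12) and 2.5 mm lower, the saddle lying on the land.
- stub_tip (a point): Centre of the stub's outer end, 54 mm in front of the collar's face; axes as seat.
- stub: Bare steel stub. From the collar outward: a land 27 mm long with flat faces, 34 mm wide (y); its top is 15 mm above the axis, its underside 6 to 15 mm under it (varies); then the barb: a round crest 33 mm in diameter (27 to 32 mm from the collar) that tapers to 14 mm diameter at the tip. The flats keep the clamp upright, with 3 mm play along the land until tightened. Origin on its axis, 30 mm behind the collar's face; axes as seat.
- collar: Round steel collar at the stub's root, 50 mm diameter, 8 mm thick; the clamp's end face goes against it. Behind it stands a pillar 44 mm square; the plug on the pillar ends 36 mm above the stub's axis. Origin on its axis, 30 mm behind its front face.
- clamp: Loose steel worm-drive pipe clamp, about 0.2 kg, 24 mm long along its bore (x); stands upright on the bench. Origin between its feet, 29 mm under the bore axis. x along the bore, z up, +y to the side of the screw housing (18 mm along x, y from 21.5 to 50 mm, from 26 mm under to 12 mm above the bore axis). Side plates 43 mm apart outside. It fits either way round.
- clamp_axis (a point): Centre of the clamp's bore; axes as clamp. The bore is a rectangular opening: side plates 36 mm apart inside, fixed saddle 17.5 mm above this axis, movable shoe 17.5 to 20 mm under it at the start.
- clamp_tab (a point): Middle of the clamp's upright lug, to carry it by: a steel tab 10 mm thick (x), 14 mm wide (y), from the saddle's upper side (21.5 mm above the bore axis) up to 47.5 mm above the bore axis; this point is 35 mm above that axis. Axes as clamp. Best taken from above, fingers before and behind it (closing along x), tips just above the saddle.
- wing (a point): Middle of the wing of the clamp's upright screw: 24 mm long (this frame's x), 8 mm thick (y), 26 mm high; on the screw's axis, 36 mm to the clamp's +y side, 62 mm above the bore axis. At first its x lies 0 to 0.3 rad clockwise (from above) of the clamp's x. Clockwise raises the shoe 8 mm per rad; running free takes about 0.25 N m. It stays where it is left and stops 3.2 rad from the clamp's x.
- nut: The screw's nut with the steel shoe (22 x 34 x 5 mm) that it carries in the bore on a stiff spring; origin in the housing, on the screw's axis. Clamp in place, the shoe meets the stub 0.6 to 2.1 rad after the start: only to be felt. From there the wing's torque rises about 0.26 N m per rad, the grip 32 N per rad. 0.3 to 0.6 rad past touch (about 0.11 N m over free running) is snug; over 0.8 rad is too much.
- glass_beaker: Clear glass beaker, 63 mm diameter, 76 mm high, bystander; it and the clamp stand on opposite sides of the stub, either way round. Origin at its underside.
- tape: Roll of tape, 85 mm, 25 mm high, lying flat, bystander. Origin at its underside.
- coverslips: Small box of coverslips, 46x62x16 mm, bystander. Origin at its underside.
- eyepiece: Microscope eyepiece, 34 mm diameter, 48 mm high, bystander. Origin at its underside.
- oil: Small amber bottle, 26 mm diameter, 52 mm high, bystander. Origin at its underside.
- tweezers: Metal forceps 126 mm long lying flat, bystander. Origin at its underside.
- pen: Marker pen 130 mm long, 14 mm high, bystander. Origin at its underside.
Things that resemble listed ones, but are neither listed nor needed, are in the scene too. What is meant by the clamp is not green or pink, and is the smaller of those in its own colour.

How it is judged:
By the outcome, as a careful person would: the job done as asked, in the order asked, and still so for the second after the job is handed in, with the robot touching nothing.
It also fails if it takes over 72 s, if anything falls off the work surface, if the arm or the gripper's body presses on something with over 40 N, if the wrist force passes 120 N, or if a joint passes its speed limit or range.

### The arm

A 6-joint arm with a two-finger parallel gripper is mounted at the origin on a cart in front of the work surface, level with it; the furniture and walls round the work are solid. World frame = base frame: x ahead of the robot, y to its left, z up, the work surface at z = 0. Lengths are in m, angles in degrees, forces in N, time in s.
With the tool pointing down it reaches from about 0.35 to 0.875 m from the base axis. Payload 4.2 kg.
Tool frame: the origin (TCP) lies at the very end of the fingers, on their centre line; the grasp point (between the pads) lies 19 mm behind it; z points along the fingers, y is the line along which they close (so a half turn about z gives the same grasp; the last joint's range is limited). The gripper opens to 87 mm and grips with 3 to 60 N. Pads are 19 mm wide; open, the fingers measure 117 mm over their backs; the gripper's body (75 mm by 190 mm) begins 51 mm behind the grasp point.
Start: joints at [91.88, 22.042, 0.453, 0, -68.411, -14.817], TCP at [0.14, 0.609, 0.223] pointing down, gripper open.
Joint ranges: [-179.83, 179.83], [-69.29, 118.12], [-61.27, 80.66], [-181.25, 117.63], [-171.15, -9.14], [-177.46, 177.46]. Speed limits (degrees/s): [159.86, 159.86, 180, 180, 180, 180].

### API

Orientations are given as a 3x3 rotation matrix whose columns are the frame's x, y, z axes.
In Python, from station import * gives the robot as it stands.
- The arm moves only by the shell command python3 -m pendant 'ROWS'. ROWS is JSON, a list of rows, each an object of numbers: "x", "y", "z": the shift along the world's x, y, z normalised to -1 to 1, where 1 is 250 mm; "rx", "ry", "rz": the turn, a rotation vector about the world's x, y, z normalised to -1 to 1, where 1 is 180 degrees; "claw": the opening, from 0 (shut) to 1 (fully open). A call has exactly 8 rows; each row is the pose to reach, as a shift and turn from the pose commanded when the call began, turning the shorter way round; what a row does not reach only later rows make up. A row lasts 1/8 s, in which the tool goes at most 62.5 mm and 10.7 degrees, less where a joint would pass 70% of its speed; a pose out of reach is approached as far as the arm can. A call with a number of a shift or a turn outside -1 to 1 is refused whole. A call with a gripper value outside its range is refused whole. The fingers move at their own pace and stop on an object; the grip force is fixed at half the most. Time passes only in rows, so rows that repeat a pose let the fingers close, or fill a call up. It gives the time, the measured TCP pose, the force, the opening and the grip force at its end, in the units of the state.
- sense(): the state, without advancing time (a new reading comes with each control period).
- capture(name): name is "scene" or "top" or "wrist"; returns a dict with "color" (420x560x3 uint8, red, green, blue), "mtx" (3x3 intrinsics, pixels), "k1" (the pictures are not rectified: a ray, as slopes to the right and down, at radius r is drawn at 1 + k1 r^2 times it, then the intrinsics apply), "world_to_cam" (4x4, takes a point from world to camera coordinates). Camera axes: x right, y up, looking along -z (the intrinsics and any distortion apply to the point x, -y, -z); pixel columns grow to the right and rows downward; lengths in m; the calibration is good to about 2 mm. A picture is of the moment at which its call begins. There is no depth.
- finish_job(): hands the job in; it is judged then, once.
Trained networks look in a picture, given as the dict that the camera call returned (one of the last four; its "shot" number tells which), for a name from the list of things; names that differ only in an ending like _2 or _b are one class to them, and where a whole thing is asked for, a point or a joint stands for the part that bears it (a point fixed in the world has none). Each returns a list of dicts, best first, with "conf" (0 to 1); they miss things now and then, are a little off and sometimes report something else, mostly with a low value. They report only what shows in the picture. A call takes as long as a camera call. They do not tell look-alikes from the thing itself.
- search_frame(picture, label): "centre" ([column, row] in pixels, amid what is visible of it).
- regions_of(picture, label): "region" (420x560 bool, what is visible of it) and "centre" ([column, row] in pixels, amid what is visible of it).
The state is a dict: "time_s": time; "joints": joint angles; "joint_velocities": joint speeds; "effort": joint torques, N m; "tcp_pos": TCP position; "ee_rot": TCP orientation; "wrist_force": force on the tool from outside, world axes, zero at the start; "moment": the same for the moment, N m; "gripper_width": opening from 0.0 (shut) to 1.0 (fully open); "gripper_force": force on a finger pad.
Only numpy, scipy, OpenCV 4.12 (cv2) and the standard library are available. Lean on these libraries where they do the work, as an engineer would, in place of code of your own. Each camera call takes 0.05 s, during which the arm holds its last target. There are 200 camera calls.

## Working session

There is one attempt and no reset: what is moved stays moved. The work goes in short steps, Python scripts to look and compute and a shell command to move; the robot and the scene stay as the last step left them, time stands still between calls to the robot, and variables do not carry over. Pictures are saved under pics/ and viewed, at most 10 in all, crops included, and the job is handed in when it is done.

```bash
ls; mkdir -p pics; cat > h.py <<'E'
from station import *
import numpy as np, cv2
def ray(p,uv):
    K=np.array(p["mtx"]);k=p["k1"];W=np.array(p["world_to_cam"])
    d=np.array([(uv[0]-K[0,2])/K[0,0],(uv[1]-K[1,2])/K[1,1]]);s=d.copy()
    for _ in range(20): s=d/(1+k*(s@s))
    R=W[:3,:3];c=-R.T@W[:3,3];v=R.T@np.array([s[0],-s[1],-1]);return c,v
def atz(p,uv,z):
    c,v=ray(p,uv);return c+v*(z-c[2])/v[2]
def proj(p,X):
    W=np.array(p["world_to_cam"]);K=np.array(p["mtx"]);q=W[:3,:3]@np.array(X)+W[:3,3]
    s=np.array([q[0],-q[1]])/-q[2];s=s*(1+p["k1"]*(s@s));return K[:2,:2]@s+K[:2,2]
def tri(obs):
    A=np.zeros((3,3));b=np.zeros(3)
    for p,uv in obs:
        c,v=ray(p,uv);v=v/np.linalg.norm(v);M=np.eye(3)-np.outer(v,v);A+=M;b+=M@c
    return np.linalg.solve(A,b)
def save(p,n): cv2.imwrite("pics/"+n,cv2.cvtColor(p["color"],cv2.COLOR_RGB2BGR))
E
python3 - <<'E'
from h import *
T={"clamp":.03,"clamp_tab":.064,"wing":.091,"seat":.11,"stub_tip":.11,"collar":.11,"stub":.11,"glass_beaker":.04}
ims=[]
for n in("scene","top"):
    p=capture(n);save(p,n+".png")
    for l,z in T.items():
        for d in search_frame(p,l)[:4]:
            print(n,l,round(d["conf"],2),np.round(d["centre"]),np.round(atz(p,d["centre"],z),3))
print(sense())
E
```

```text
pics
scene clamp 0.78 [185. 241.] [0.378 0.255 0.03 ]
scene clamp 0.77 [222. 226.] [0.479 0.223 0.03 ]
scene clamp 0.69 [166. 195.] [0.449 0.422 0.03 ]
scene clamp 0.57 [126. 192.] [0.378 0.516 0.03 ]
scene clamp_tab 0.95 [164. 200.] [0.415 0.382 0.064]
scene clamp_tab 0.92 [125. 190.] [0.366 0.489 0.064]
scene clamp_tab 0.75 [246. 200.] [0.566 0.22  0.064]
scene clamp_tab 0.67 [186. 241.] [0.365 0.227 0.064]
scene wing 0.65 [180. 227.] [0.37  0.254 0.091]
scene wing 0.62 [157. 171.] [0.458 0.461 0.091]
scene seat 0.56 [321. 223.] [ 0.607 -0.     0.11 ]
scene stub_tip 0.67 [323. 227.] [ 0.601 -0.012  0.11 ]
scene collar 0.69 [321. 210.] [0.64  0.027 0.11 ]
scene stub 0.65 [322. 227.] [ 0.599 -0.011  0.11 ]
scene stub 0.51 [314. 219.] [0.605 0.022 0.11 ]
scene glass_beaker 0.76 [367. 329.] [ 0.487 -0.234  0.04 ]
scene glass_beaker 0.19 [262. 276.] [0.43 0.03 0.04]
top clamp 0.81 [143. 273.] [0.365 0.514 0.03 ]
top clamp 0.78 [243. 272.] [0.376 0.235 0.03 ]
top clamp 0.74 [179. 256.] [0.414 0.415 0.03 ]
top clamp 0.63 [253. 235.] [0.48  0.211 0.03 ]
top clamp_tab 0.67 [185. 255.] [0.42
[... 766 characters left out ...]
116726e+01, -1.48168061e+01]), 'joint_velocities': array([-0.01461242, -0.04998357, -0.10858025, -0.03857953,  0.06495425,
        0.05723337]), 'effort': array([-1.25685383e-03, -3.90458465e+01,  1.87616122e+01,  4.22465667e+00,
        1.54704542e-02, -1.37615547e-05]), 'tcp_pos': array([0.13988636, 0.60911956, 0.22258066]), 'ee_rot': array([[ 9.74614792e-01, -2.23888380e-01, -2.63399350e-05],
       [-2.23888378e-01, -9.74614791e-01,  4.80920271e-05],
       [-3.64385363e-05, -4.09739956e-05, -9.99999998e-01]]), 'wrist_force': array([ 0.28715497, -0.89967429,  0.5419427 ]), 'moment': array([ 0.01209998, -0.01446686,  0.01509289]), 'gripper_force': 0.0, 'gripper_width': 0.9987694018885466}
```

```bash
python3 - <<'E'
import cv2,numpy as np
a=cv2.imread("pics/scene.png")[140:300,90:410];b=cv2.imread("pics/top.png")[120:310,100:450]
cv2.imwrite("pics/c1.png",np.vstack([cv2.resize(a,(600,300),interpolation=2),cv2.resize(b,(553,300),interpolation=2)[:, :553] if 0 else cv2.resize(b,(600,300),interpolation=2)]))
E
```

```text
(no output)
```

View pics/c1.png

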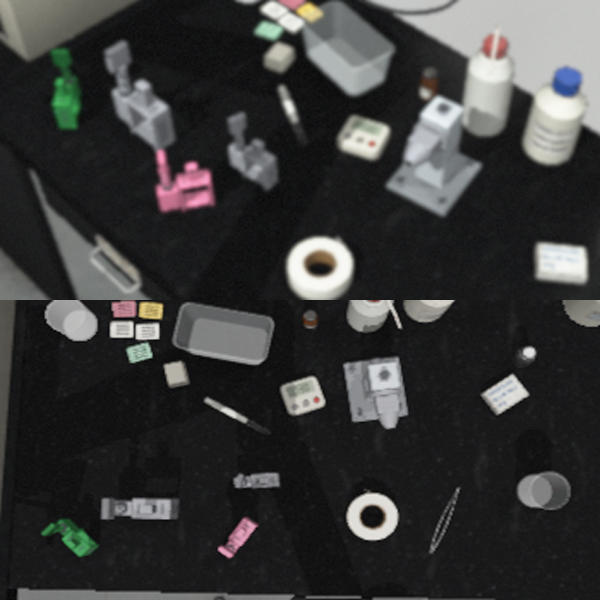

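View pics/scene.png

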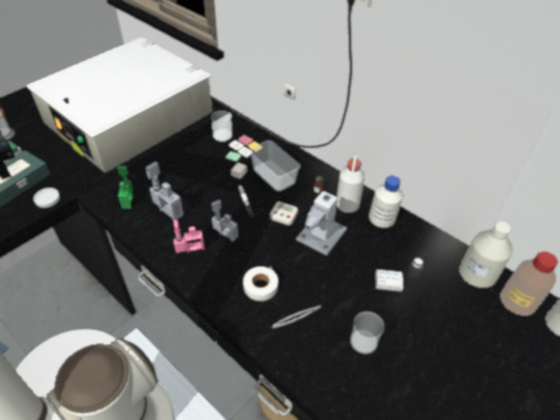

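The small grey clamp stands at about (0.48, 0.21) with its wing towards +y. The manifold stands at about (0.62, 0.02), with the stub pointing towards -x. I'll go above the clamp.

```bash
python3 -m pendant '[{"x":0.1,"y":-0.12,"rz":-0.05,"claw":1},{"x":0.25,"y":-0.3,"rz":-0.1,"claw":1},{"x":0.4,"y":-0.45,"rz":-0.16,"claw":1},{"x":0.5,"y":-0.6,"rz":-0.22,"claw":1},{"x":0.6,"y":-0.75,"rz":-0.28,"claw":1},{"x":0.7,"y":-0.85,"rz":-0.33,"claw":1},{"x":0.8,"y":-1,"rz":-0.38,"claw":1},{"x":0.8,"y":-1,"rz":-0.428,"claw":1}]'
python3 -m pendant '[{"x":0.12,"y":-0.15,"claw":1},{"x":0.25,"y":-0.3,"claw":1},{"x":0.35,"y":-0.45,"claw":1},{"x":0.4,"y":-0.56,"claw":0.6},{"x":0.4,"y":-0.56,"claw":0.6},{"x":0.4,"y":-0.56,"claw":0.6},{"x":0.4,"y":-0.56,"claw":0.6},{"x":0.4,"y":-0.56,"claw":0.6}]'
python3 - <<'E'
from h import *
T={"clamp":.03,"clamp_tab":.064,"wing":.091,"seat":.11,"stub_tip":.11,"clamp_axis":.029}
p=capture("wrist");save(p,"w1.png")
W=np.array(p["world_to_cam"]);print("cam",-W[:3,:3].T@W[:3,3],W[:3,:3])
for l,z in T.items():
    for d in search_frame(p,l)[:3]:
        print(l,round(d["conf"],2),np.round(d["centre"]),np.round(atz(p,d["centre"],z),4))
s=sense();print(s["joints"],s["tcp_pos"],s["ee_rot"])
E
```

```text
cam [0.20696141 0.59418633 0.38574921] [[-2.23756318e-01 -9.74645120e-01 -2.92910581e-05]
 [ 9.43630274e-01 -2.16628495e-01 -2.50267860e-01]
 [ 2.43916003e-01 -5.60266548e-02  9.68176635e-01]]
[ 9.18768658e+01  2.20422090e+01  4.53206742e-01  2.07445051e-04
 -6.84117191e+01 -1.48160241e+01] [0.13992654 0.60911653 0.22254901] [[ 9.74608687e-01 -2.23914957e-01  3.77713383e-06]
 [-2.23914956e-01 -9.74608687e-01 -1.24722638e-05]
 [ 6.47395384e-06  1.13098198e-05 -1.00000000e+00]]$[0]: bad value
$[0]: bad value
```

View pics/w1.png

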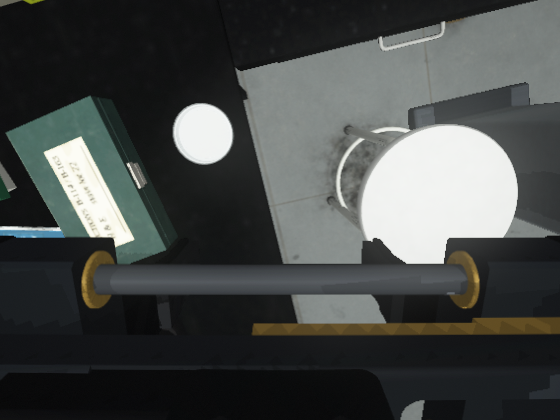

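The wrist view shows only floor and bench edge, because both moves were refused. Each row needs every key.

```bash
python3 -m pendant '[{"x":0.1,"y":-0.12,"z":0,"rx":0,"ry":0,"rz":-0.05,"claw":1},{"x":0.25,"y":-0.3,"z":0,"rx":0,"ry":0,"rz":-0.1,"claw":1},{"x":0.4,"y":-0.45,"z":0,"rx":0,"ry":0,"rz":-0.16,"claw":1},{"x":0.5,"y":-0.6,"z":0,"rx":0,"ry":0,"rz":-0.22,"claw":1},{"x":0.6,"y":-0.75,"z":0,"rx":0,"ry":0,"rz":-0.28,"claw":1},{"x":0.7,"y":-0.85,"z":0,"rx":0,"ry":0,"rz":-0.33,"claw":1},{"x":0.8,"y":-1,"z":0,"rx":0,"ry":0,"rz":-0.38,"claw":1},{"x":0.8,"y":-1,"z":0,"rx":0,"ry":0,"rz":-0.428,"claw":1}]'
python3 -m pendant '[{"x":0.12,"y":-0.15,"z":0,"rx":0,"ry":0,"rz":0,"claw":1},{"x":0.25,"y":-0.25,"z":0,"rx":0,"ry":0,"rz":0,"claw":1},{"x":0.4,"y":-0.3,"z":0,"rx":0,"ry":0,"rz":0,"claw":1},{"x":0.55,"y":-0.36,"z":0,"rx":0,"ry":0,"rz":0,"claw":0.6},{"x":0.55,"y":-0.36,"z":0,"rx":0,"ry":0,"rz":0,"claw":0.6},{"x":0.55,"y":-0.36,"z":0,"rx":0,"ry":0,"rz":0,"claw":0.6},{"x":0.55,"y":-0.36,"z":0,"rx":0,"ry":0,"rz":0,"claw":0.6},{"x":0.55,"y":-0.36,"z":0,"rx":0,"ry":0,"rz":0,"claw":0.6}]'
cat > look.py <<'E'
from h import *
import sys
T={"clamp":.03,"clamp_tab":.064,"wing":.091,"seat":.11,"stub_tip":.11,"clamp_axis":.029}
p=capture("wrist");save(p,sys.argv[1])
W=np.array(p["world_to_cam"]);print("cam",-W[:3,:3].T@W[:3,3])
for l,z in T.items():
    for d in search_frame(p,l)[:3]:
        print(l,round(d["conf"],2),np.round(d["centre"]),np.round(atz(p,d["centre"],z),4))
s=sense();print(s["time_s"],s["joints"],s["tcp_pos"],s["ee_rot"])
import pickle;pickle.dump(p,open("pics/"+sys.argv[1]+".pkl","wb"))
E
python3 look.py w2.png
```

```text
time_s: 2.25
tcp_pos: [0.341, 0.3569, 0.2228]
ee_rot: [[-0.008, -1.0, 0.0], [-1.0, 0.008, -0.0], [0.0, -0.0, -1.0]]
wrist_force: [0.1, 0.4, -0.4]
gripper_width: 1.002
gripper_force: 0.0
time_s: 3.25
tcp_pos: [0.4768, 0.2696, 0.2228]
ee_rot: [[0.002, -1.0, 0.0], [-1.0, -0.002, 0.0], [-0.0, -0.0, -1.0]]
wrist_force: [-0.6, 0.8, -0.4]
gripper_width: 0.611
gripper_force: 0.0
cam [0.47750237 0.20172082 0.38601297]
clamp 0.97 [372. 174.] [0.3761 0.2528 0.03  ]
clamp 0.78 [278. 142.] [0.4801 0.2179 0.03  ]
clamp 0.57 [320. 303.] [0.4275 0.411  0.03  ]
clamp_tab 0.91 [321. 306.] [0.4316 0.395  0.064 ]
clamp_tab 0.68 [375. 174.] [0.3829 0.2478 0.064 ]
clamp_tab 0.6 [276. 142.] [0.4816 0.2165 0.064 ]
wing 0.79 [400. 190.] [0.3658 0.2583 0.091 ]
wing 0.57 [280. 173.] [0.4775 0.2427 0.091 ]
seat 0.87 [84.  2.] [0.6268 0.1098 0.11  ]
stub_tip 0.73 [84.  5.] [0.6274 0.1115 0.11  ]
clamp_axis 0.79 [370. 176.] [0.3781 0.2546 0.029 ]
clamp_axis 0.78 [277. 144.] [0.4813 0.2197 0.029 ]
clamp_axis 0.67 [321. 305.] [0.4263 0.4152 0.029 ]
3.6 [ 4.63765364e+01  1.45477809e+01 -1.04608190e+01  1.23052841e-04
 -6.49857192e+01 -4.63425021e+01] [0.47731821 0.26919941 0.22260901] [[ 5.94921551e-04 -9.99999821e-01  6.98140938e-05]
 [-9.99999821e-01 -5.94916634e-04  7.04309629e-05]
 [-7.03894167e-05 -6.98559822e-05 -9.99999995e-01]]
```

View pics/w2.png

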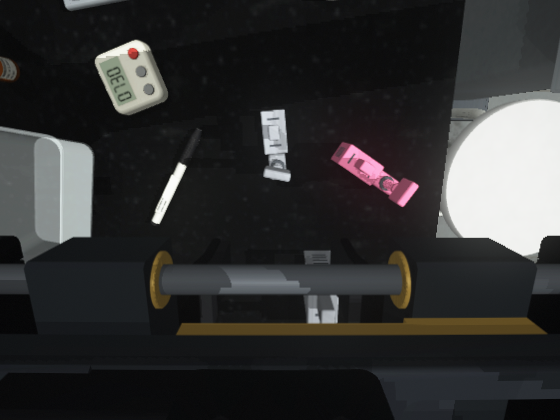

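The small clamp spans rows 110–180 at column ~276, with the wing at (277,173). I'll zoom in.

```bash
python3 - <<'E'
import cv2
a=cv2.imread("pics/w2.png")[100:190,235:325]
cv2.imwrite("pics/w2c.png",cv2.resize(a,(590,590),interpolation=2))
E
```

```text
(no output)
```

View pics/w2c.png

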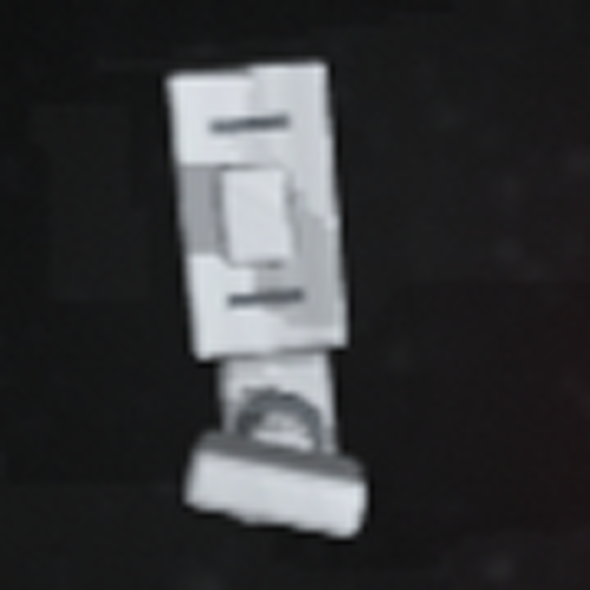

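```bash
python3 - <<'E'
from h import *
import pickle
p=pickle.load(open("pics/w2.png.pkl","rb"))
P=lambda u,v,z:atz(p,(235+(u+.5)/6.556-.5,100+(v+.5)/6.556-.5),z)
t=[P(*c,.0765) for c in((222,170),(287,168),(295,262),(228,264))]
s=[P(*c,.0505) for c in((168,75),(328,63),(345,348),(200,358))]
w=[P(*c,.104) for c in((195,450),(365,480),(356,537),(186,502))]
for n,q in(("tab",t),("sad",s),("wing",w)):
    q=np.array(q);print(n,q.mean(0),[np.linalg.norm(q[i]-q[(i+1)%4]).round(4) for i in range(4)],[np.degrees(np.arctan2(*(q[i]-q[j])[[1,0]])).round(1) for i,j in((0,1),(3,2),(3,0),(2,1))])
E
```

```text
tab [0.48325914 0.20721463 0.0765    ] [np.float64(0.0092), np.float64(0.013), np.float64(0.0096), np.float64(0.013)] [np.float64(1.8), np.float64(1.8), np.float64(93.4), np.float64(95.1)]
sad [0.48337564 0.20722259 0.0505    ] [np.float64(0.0243), np.float64(0.0427), np.float64(0.0227), np.float64(0.0427)] [np.float64(4.2), np.float64(4.0), np.float64(96.0), np.float64(93.9)]
wing [0.48049379 0.24260683 0.104     ] [np.float64(0.023), np.float64(0.0078), np.float64(0.0232), np.float64(0.0071)] [np.float64(-9.9), np.float64(-11.6), np.float64(79.6), np.float64(81.6)]
```

```bash
python3 -m pendant '[{"x":0.012,"y":-0.12,"z":0,"rx":0,"ry":0,"rz":0.025,"claw":0.5},{"x":0.024,"y":-0.248,"z":-0.05,"rx":0,"ry":0,"rz":0.025,"claw":0.5},{"x":0.024,"y":-0.248,"z":-0.25,"rx":0,"ry":0,"rz":0.025,"claw":0.5},{"x":0.024,"y":-0.248,"z":-0.42,"rx":0,"ry":0,"rz":0.025,"claw":0.5},{"x":0.024,"y":-0.248,"z":-0.56,"rx":0,"ry":0,"rz":0.025,"claw":0.5},{"x":0.024,"y":-0.248,"z":-0.651,"rx":0,"ry":0,"rz":0.025,"claw":0.5},{"x":0.024,"y":-0.248,"z":-0.651,"rx":0,"ry":0,"rz":0.025,"claw":0.3},{"x":0.024,"y":-0.248,"z":-0.651,"rx":0,"ry":0,"rz":0.025,"claw":0.2}]'
python3 -m pendant '[{"x":0,"y":0,"z":0,"rx":0,"ry":0,"rz":0,"claw":0.1},{"x":0,"y":0,"z":0,"rx":0,"ry":0,"rz":0,"claw":0},{"x":0,"y":0,"z":0,"rx":0,"ry":0,"rz":0,"claw":0},{"x":0,"y":0,"z":0,"rx":0,"ry":0,"rz":0,"claw":0},{"x":0,"y":0,"z":0,"rx":0,"ry":0,"rz":0,"claw":0},{"x":0,"y":0,"z":0,"rx":0,"ry":0,"rz":0,"claw":0},{"x":0,"y":0,"z":0,"rx":0,"ry":0,"rz":0,"claw":0},{"x":0,"y":0,"z":0,"rx":0,"ry":0,"rz":0,"claw":0}]'
```

```text
time_s: 4.6
tcp_pos: [0.4842, 0.2076, 0.0608]
ee_rot: [[0.079, -0.997, 0.002], [-0.997, -0.079, 0.001], [-0.001, -0.002, -1.0]]
wrist_force: [-0.6, -0.7, 0.2]
gripper_width: 0.352
gripper_force: 0.0
time_s: 5.6
tcp_pos: [0.4838, 0.2074, 0.0606]
ee_rot: [[0.079, -0.997, 0.001], [-0.997, -0.079, 0.001], [-0.0, -0.001, -1.0]]
wrist_force: [-2.0, 0.5, 5.8]
gripper_width: 0.115
gripper_force: 30.0
```

```bash
python3 -m pendant '[{"x":0,"y":0,"z":0.1,"rx":0,"ry":0,"rz":0,"claw":0},{"x":0,"y":0,"z":0.25,"rx":0,"ry":0,"rz":0,"claw":0},{"x":0.05,"y":-0.05,"z":0.4,"rx":0,"ry":0,"rz":0,"claw":0},{"x":0.15,"y":-0.15,"z":0.52,"rx":0,"ry":0,"rz":0,"claw":0},{"x":0.22,"y":-0.25,"z":0.56,"rx":0,"ry":0,"rz":0,"claw":0},{"x":0.26,"y":-0.31,"z":0.56,"rx":0,"ry":0,"rz":0,"claw":0},{"x":0.26,"y":-0.31,"z":0.56,"rx":0,"ry":0,"rz":0,"claw":0},{"x":0.26,"y":-0.31,"z":0.56,"rx":0,"ry":0,"rz":0,"claw":0}]'
python3 look.py w3.png
```

```text
time_s: 6.6
tcp_pos: [0.5475, 0.1297, 0.1985]
ee_rot: [[0.079, -0.997, -0.002], [-0.997, -0.079, -0.001], [0.001, 0.003, -1.0]]
wrist_force: [0.8, 0.7, -1.5]
gripper_width: 0.113
gripper_force: 30.0
cam [0.55392626 0.06226191 0.36171737]
clamp 0.61 [280. 229.] [0.5449 0.1687 0.03  ]
clamp 0.56 [445. 316.] [0.3453 0.2596 0.03  ]
clamp_tab 0.74 [282. 230.] [0.5432 0.1579 0.064 ]
clamp_tab 0.6 [173.  70.] [0.648  0.0223 0.064 ]
clamp_tab 0.43 [442. 319.] [0.3684 0.2424 0.064 ]
wing 0.97 [284. 312.] [0.5365 0.2304 0.091 ]
seat 0.74 [173.  71.] [0.6335 0.029  0.11  ]
stub_tip 0.9 [173.  72.] [0.6335 0.0294 0.11  ]
clamp_axis 0.71 [279. 230.] [0.5457 0.1704 0.029 ]
clamp_axis 0.62 [440. 319.] [0.3495 0.2636 0.029 ]
6.95 [ 2.98167767e+01  1.70818098e+01 -1.03525002e+01 -2.38709692e-03
 -6.25680801e+01 -2.52528341e+01] [0.54820937 0.13000669 0.19977579] [[ 7.95524811e-02 -9.96830678e-01 -5.45793471e-05]
 [-9.96830679e-01 -7.95524819e-02  1.13410474e-05]
 [-1.56470265e-05  5.35041592e-05 -9.99999998e-01]]
```

View pics/w3.png

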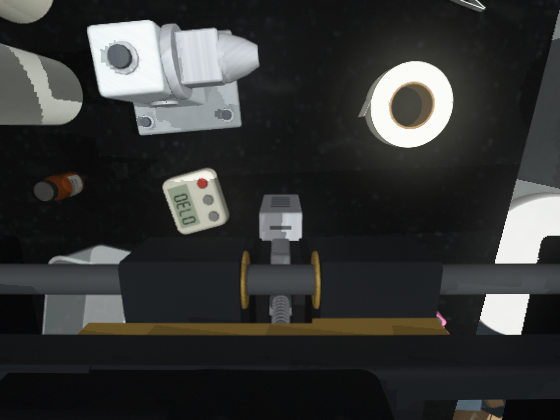

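The stub with its barb is at about (230,56), the collar at (172,62), and the held clamp's saddle at (281,216). I'll zoom in on the stub.

```bash
python3 - <<'E'
import cv2
a=cv2.imread("pics/w3.png")[15:110,140:270]
cv2.imwrite("pics/w3c.png",cv2.resize(a,(780,570),interpolation=2))
E
```

```text
(no output)
```

View pics/w3c.png

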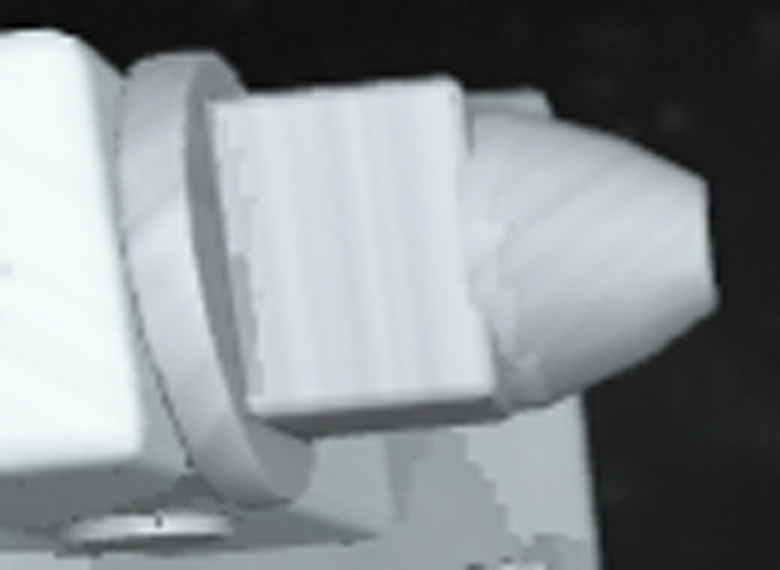

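```bash
python3 - <<'E'
from h import *
import pickle
p=pickle.load(open("pics/w3.png.pkl","rb"))
P=lambda u,v,z:atz(p,(140+(u+.5)/6-.5,15+(v+.5)/6-.5),z)
q=np.array([P(*c,.125) for c in((213,101),(459,78),(494,394),(252,412))])
print(q,[np.linalg.norm(q[i]-q[(i+1)%4]).round(4) for i in range(4)])
for i,j in((0,1),(3,2),(3,0),(2,1)): print(np.degrees(np.arctan2(*(q[i]-q[j])[[1,0]])))
t=P(712,243,.110);print("tip",t)
d=(q[0]+q[3]-q[1]-q[2]);print(np.degrees(np.arctan2(d[1],d[0])))
m=q.mean(0);e=m-t;print("mid",m,"tip->mid",np.degrees(np.arctan2(e[1],e[0])),np.linalg.norm(e[:2]))
E
```

```text
[[0.62764927 0.00635601 0.125     ]
 [0.60056784 0.00197179 0.125     ]
 [0.59551088 0.03446191 0.125     ]
 [0.62310125 0.03853275 0.125     ]] [np.float64(0.0274), np.float64(0.0329), np.float64(0.0279), np.float64(0.0325)]
9.195844651763377
8.393200395440802
98.04517602953119
98.8468783039001
tip [0.5728065  0.01370845 0.11      ]
8.791221439693857
mid [0.61170731 0.02033061 0.125     ] tip->mid 9.660963964706637 0.03946043180056995
```

```bash
python3 - <<'E'
from h import *
P=[capture("scene"),capture("top")]
for p,b in zip(P,((330,380,150,175),(290,350,90,145))):
    im=p["color"][b[2]:b[3],b[0]:b[1]].astype(int)
    m=(im[...,0]>90)&(im[...,0]>1.6*im[...,1])&(im[...,0]>1.6*im[...,2])
    v,u=np.nonzero(m);p["uv"]=(u.mean()+b[0],v.mean()+b[2]);print(p["uv"],len(u))
X=tri([(p,p["uv"]) for p in P]);print("red cap",X,[proj(p,X) for p in P])
save(P[1],"t2.png")
E
```

```text
(np.float64(350.0), np.float64(164.0)) 3
(np.float64(317.2755102040816), np.float64(113.27551020408163)) 98
red cap [0.78754854 0.05000757 0.15698018] [array([351.34782146, 163.68005292]), array([316.2856488 , 114.30438967])]
```

```bash
python3 -m pendant '[{"x":-0.02,"y":-0.1,"z":0,"rx":0,"ry":0,"rz":0.01,"claw":0},{"x":-0.02,"y":-0.25,"z":0,"rx":0,"ry":0,"rz":0.0245,"claw":0},{"x":-0.005,"y":-0.38,"z":0,"rx":0,"ry":0,"rz":0.0245,"claw":0},{"x":0.01,"y":-0.45,"z":-0.05,"rx":0,"ry":0,"rz":0.0245,"claw":0},{"x":0.015,"y":-0.477,"z":-0.15,"rx":0,"ry":0,"rz":0.0245,"claw":0},{"x":0.015,"y":-0.477,"z":-0.232,"rx":0,"ry":0,"rz":0.0245,"claw":0},{"x":0.015,"y":-0.477,"z":-0.232,"rx":0,"ry":0,"rz":0.0245,"claw":0},{"x":0.015,"y":-0.477,"z":-0.232,"rx":0,"ry":0,"rz":0.0245,"claw":0}]'; python3 look.py w4.png
```

```text
time_s: 8.05
tcp_pos: [0.5528, 0.0107, 0.1423]
ee_rot: [[0.156, -0.988, 0.001], [-0.988, -0.156, -0.0], [0.0, -0.001, -1.0]]
wrist_force: [-0.1, 0.3, -1.3]
gripper_width: 0.107
gripper_force: 30.0
cam [ 0.56392799 -0.05627824  0.30544396]
clamp 0.72 [280. 228.] [0.551  0.0305 0.03  ]
clamp 0.21 [282. 310.] [0.5355 0.1107 0.03  ]
clamp_tab 0.94 [280. 232.] [0.5521 0.023  0.064 ]
clamp_tab 0.51 [ 38. 300.] [0.7425 0.1133 0.064 ]
wing 0.94 [282. 312.] [0.5416 0.0752 0.091 ]
seat 0.32 [278. 228.] [0.5556 0.0053 0.11  ]
stub_tip 0.82 [152. 210.] [0.6355 0.0063 0.11  ]
clamp_axis 0.77 [283. 230.] [0.5477 0.0321 0.029 ]
clamp_axis 0.59 [448. 112.] [ 0.4295 -0.0899  0.029 ]
8.4 [ 1.79046551e+01  1.91683413e+01 -1.64142398e+01 -1.24743103e-03
 -5.43613919e+01 -8.96389739e+00] [0.55233537 0.01052162 0.14228091] [[ 1.55400694e-01 -9.87851086e-01  9.25057914e-04]
 [-9.87851505e-01 -1.55400463e-01  3.17463221e-04]
 [-1.69851961e-04 -9.63153857e-04 -9.99999522e-01]]
```

View pics/w4.png

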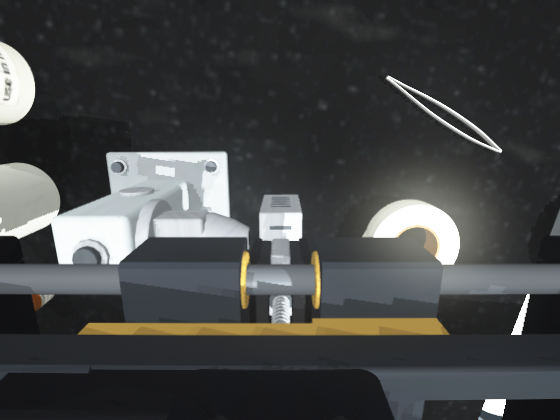

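The clamp is in front of the stub, with its -y saddle edge at row ~195. The land and barb are visible at (165–245, 212–240). I'll check the lateral alignment from edge rows.

```bash
python3 - <<'E'
from h import *
import pickle
p=pickle.load(open("pics/w4.png.pkl","rb"));g=cv2.cvtColor(p["color"],cv2.COLOR_RGB2GRAY)
for c in(270,281,293): print(c,g[188:202,c])
for c in(170,180,190,200,210,220,230,240): print(c,g[200:244:1,c])
u=np.array([.9878,.1556]);n=np.array([-.1556,.9878]);o=sense()["tcp_pos"]
for c in(270,281,293):
  X=atz(p,(c,195),o[2]-.0316+.0215);print("clamp edge lat",(X[:2]-o[:2])@n)
S=np.array([.625,.0224]);u9=np.array([np.cos(np.radians(9)),np.sin(np.radians(9))]);n9=np.array([-u9[1],u9[0]])
for s in(0,.013,.027):
  for y in(-.017,.017): print(s,y,proj(p,[*(S-s*u9+y*n9),.125]))
print("tip",[proj(p,[*(S-.054*u9+y*n9),.110]) for y in(-.007,.007)])
print("collar",[proj(p,[*(S-.025*n9),.110])])
print("lat err of TCP vs axis",(o[:2]-S)@n9)
E
```

```text
270 [ 57  58  59  60  59  57  95 160 160 160 160 161 162 160]
281 [ 52  53  54  54  55  59  99 157 149 123 128 125 130 122]
293 [ 51  51  51  52  53  60 105 158 159 159 159 160 160 159]
170 [149 149 149 148 146 140 132 125 122 124 141 157 157 154 154 155 158 161
 175 207 226 230 234 234 234 234 234 234 234 234 235 235 234 234 233 234
 219 128  58  57  58  57  57  57]
180 [148 149 150 149 150 149 149 150 151 151 154 160 153 153 154 157 158 161
 178 211 226 231 234 234 234 234 234 233 234 234 234 234 233 233 233 233
 217 126  58  59  58  58  57  57]
190 [153 152 152 152 152 151 152 152 152 153 159 162 154 158 161 162 161 161
 173 205 221 227 231 230 231 230 230 230 230 230 231 231 231 231 231 230
 214 125  58  59  58  58  58  58]
200 [167 164 156 156 156 157 159 160 166 167 162 164 159 159 159 157 156 156
 166 194 212 217 219 215 217 224 225 226 227 228 228 229 230 230 233 239
 229 134  58  59  58  59  57  58]
210 [248 248 248 248 248 247 244 225 208 207 218 229 198 156 169 180 185 189
 194 199 201 204 206 207 208 210 213 217 219 222 224 225 226 228 229 230
 216 126  59  59  58  58  58
[... 372 characters left out ...]
]
240 [ 64  63  63  62  62  62  61  61  62  61  62  61  61  61  61  61  62  63
  62  61  60  66  99 140 156 169 179 185 190 193 197 201 205 209 212 216
 201 120  60  61  61  60  59  60]
clamp edge lat -0.03162657671727886
clamp edge lat -0.03163074198466022
clamp edge lat -0.031635589471904244
0 -0.017 [155.29426785 217.82967616]
0 0.017 [160.75957279 271.72081347]
0.013 -0.017 [177.60839778 217.83368296]
0.013 0.017 [182.10530741 271.76127312]
0.027 -0.017 [201.68763699 217.83688676]
0.027 0.017 [205.13575146 271.79662473]
tip [array([250.90588243, 226.59257878]), array([251.40750758, 247.40199061])]
collar [array([163.09314307, 198.78924232])]
lat err of TCP vs axis -0.00036488082518081576
```

```bash
python3 - <<'E'
from h import *
import pickle
p=pickle.load(open("pics/w4.png.pkl","rb"));g=cv2.cvtColor(p["color"],cv2.COLOR_RGB2GRAY)
for c in(268,275,287,295): print(c,g[190:245,c])
u=np.array([.9878,.1556]);n=np.array([-.1556,.9878]);o=np.array([0.55233537,0.01052162,0.14228091])
b=o[2]-.0316
for z in(21.5,17.5,-12,-20,-25,-29):
  print(z,[proj(p,[*(o[:2]+x*u-.0215*n),b+z/1000]).round(1) for x in(-.012,.012)])
print("slots/tab",proj(p,[*(o[:2]-.007*n),b+.0475]))
E
```

```text
268 [ 64  66  63  60  94 157 157 158 159 158 159 160 160 160 160 160 161 161
 161 161 162 163 178 208 221 225 225 225 225 225 225 225 225 225 225 225
 225 225 225 225 225 225 225 225 225 225 225 224 224 220 187  59  59  58
  58]
275 [ 54  54  55  55  91 156 148 124 128 123 128 122 126 131 121 146 118 152
 159 159 160 160 176 212 223 225 225 225 225 225 225 225 225 225 225 209
 136 122 122 160 225 225 225 225 225 225 225 221 199 161 162 161 162 160
 161]
287 [ 52  53  53  60 106 160 151 129 138 128 137 130 145 138 134 139 109 153
 161 162 162 165 201 245 253 254 254 254 254 254 254 254 254 254 254 251
 184 169 168 220 253 253 253 252 253 253 253 253 247 166 149 149 150 151
 151]
295 [ 52  53  52  59 104 158 159 160 159 160 160 159 159 160 159 159 159 159
 159 160 161 164 201 245 251 252 253 253 253 253 253 253 253 253 253 253
 253 253 253 253 253 253 253 253 253 253 253 253 253 253 245  58  59  58
  58]
21.5 [array([303.9, 212.9]), array([260.6, 212.9])]
17.5 [array([303.4, 211.1]), array([261. , 211.1])]
-12 [array([300.3, 199.7]), array([263.6, 199.7])]
-20 [array([299.6, 197.1]), array([264.2, 197.1])]
-25 [array([299.2, 195.6]), array([264.5, 195.6])]
-29 [array([298.8, 194.4]), array([264.8, 194.4])]
slots/tab [282.45031404 255.42677268]
```

```bash
python3 -m pendant '[{"x":0,"y":0.004,"z":-0.002,"rx":0,"ry":0,"rz":0,"claw":0},{"x":0.02,"y":0.007,"z":-0.002,"rx":0,"ry":0,"rz":0,"claw":0},{"x":0.04,"y":0.0104,"z":-0.002,"rx":0,"ry":0,"rz":0,"claw":0},{"x":0.06,"y":0.0135,"z":-0.002,"rx":0,"ry":0,"rz":0,"claw":0},{"x":0.08,"y":0.0168,"z":-0.002,"rx":0,"ry":0,"rz":0,"claw":0},{"x":0.098,"y":0.0196,"z":-0.002,"rx":0,"ry":0,"rz":0,"claw":0},{"x":0.098,"y":0.0196,"z":-0.002,"rx":0,"ry":0,"rz":0,"claw":0},{"x":0.098,"y":0.0196,"z":-0.002,"rx":0,"ry":0,"rz":0,"claw":0}]'
python3 -m pendant '[{"x":0.004,"y":0.0006,"z":0,"rx":0,"ry":0,"rz":0,"claw":0},{"x":0.01,"y":0.0016,"z":0,"rx":0,"ry":0,"rz":0,"claw":0},{"x":0.016,"y":0.0025,"z":0,"rx":0,"ry":0,"rz":0,"claw":0},{"x":0.022,"y":0.0034,"z":0,"rx":0,"ry":0,"rz":0,"claw":0},{"x":0.028,"y":0.0044,"z":0,"rx":0,"ry":0,"rz":0,"claw":0},{"x":0.032,"y":0.005,"z":0,"rx":0,"ry":0,"rz":0,"claw":0},{"x":0.032,"y":0.005,"z":0,"rx":0,"ry":0,"rz":0,"claw":0},{"x":0.032,"y":0.005,"z":0,"rx":0,"ry":0,"rz":0,"claw":0}]'
```

```text
time_s: 9.4
tcp_pos: [0.5765, 0.0152, 0.1412]
ee_rot: [[0.155, -0.988, -0.0], [-0.988, -0.155, -0.0], [-0.0, 0.0, -1.0]]
wrist_force: [0.5, 0.9, -2.5]
gripper_width: 0.107
gripper_force: 30.0
time_s: 10.4
tcp_pos: [0.5846, 0.0165, 0.1413]
ee_rot: [[0.155, -0.988, -0.0], [-0.988, -0.155, -0.0], [0.0, 0.0, -1.0]]
wrist_force: [0.9, 0.4, -2.3]
gripper_width: 0.11
gripper_force: 30.0
```

```bash
python3 -m pendant '[{"x":0.004,"y":0.0006,"z":0.001,"rx":0,"ry":0,"rz":0,"claw":0},{"x":0.012,"y":0.0019,"z":0.001,"rx":0,"ry":0,"rz":0,"claw":0},{"x":0.02,"y":0.0031,"z":0.001,"rx":0,"ry":0,"rz":0,"claw":0},{"x":0.028,"y":0.0044,"z":0.001,"rx":0,"ry":0,"rz":0,"claw":0},{"x":0.036,"y":0.0056,"z":0.001,"rx":0,"ry":0,"rz":0,"claw":0},{"x":0.044,"y":0.0069,"z":0.001,"rx":0,"ry":0,"rz":0,"claw":0},{"x":0.048,"y":0.0075,"z":0.001,"rx":0,"ry":0,"rz":0,"claw":0},{"x":0.048,"y":0.0075,"z":0.001,"rx":0,"ry":0,"rz":0,"claw":0}]'
```

```text
time_s: 11.4
tcp_pos: [0.5967, 0.0184, 0.1415]
ee_rot: [[0.155, -0.988, -0.0], [-0.988, -0.155, -0.0], [-0.0, 0.0, -1.0]]
wrist_force: [0.6, 0.1, -2.1]
gripper_width: 0.109
gripper_force: 30.0
```

```bash
python3 -m pendant '[{"x":0.004,"y":0.0006,"z":0,"rx":0,"ry":0,"rz":0,"claw":0},{"x":0.012,"y":0.0019,"z":0,"rx":0,"ry":0,"rz":0,"claw":0},{"x":0.02,"y":0.0031,"z":0,"rx":0,"ry":0,"rz":0,"claw":0},{"x":0.028,"y":0.0044,"z":0,"rx":0,"ry":0,"rz":0,"claw":0},{"x":0.036,"y":0.0056,"z":0,"rx":0,"ry":0,"rz":0,"claw":0},{"x":0.044,"y":0.0069,"z":0,"rx":0,"ry":0,"rz":0,"claw":0},{"x":0.052,"y":0.0082,"z":0,"rx":0,"ry":0,"rz":0,"claw":0},{"x":0.052,"y":0.0082,"z":0,"rx":0,"ry":0,"rz":0,"claw":0}]'
```

```text
time_s: 12.4
tcp_pos: [0.6098, 0.0205, 0.1415]
ee_rot: [[0.155, -0.988, 0.0], [-0.988, -0.155, 0.0], [-0.0, -0.0, -1.0]]
wrist_force: [0.6, 0.1, -1.9]
gripper_width: 0.111
gripper_force: 30.0
```

```bash
python3 -m pendant '[{"x":0.001,"y":0.00015,"z":0,"rx":0,"ry":0,"rz":0,"claw":0},{"x":0.002,"y":0.0003,"z":0,"rx":0,"ry":0,"rz":0,"claw":0},{"x":0.003,"y":0.00045,"z":0,"rx":0,"ry":0,"rz":0,"claw":0},{"x":0.004,"y":0.0006,"z":0,"rx":0,"ry":0,"rz":0,"claw":0},{"x":0.005,"y":0.0008,"z":0,"rx":0,"ry":0,"rz":0,"claw":0},{"x":0.006,"y":0.0009,"z":0,"rx":0,"ry":0,"rz":0,"claw":0},{"x":0.006,"y":0.0009,"z":0,"rx":0,"ry":0,"rz":0,"claw":0},{"x":0.006,"y":0.0009,"z":0,"rx":0,"ry":0,"rz":0,"claw":0}]'
```

```text
time_s: 13.4
tcp_pos: [0.6112, 0.0207, 0.1416]
ee_rot: [[0.155, -0.988, 0.0], [-0.988, -0.155, 0.0], [-0.0, -0.0, -1.0]]
wrist_force: [0.4, -0.3, -1.4]
gripper_width: 0.114
gripper_force: 30.0
```

```bash
python3 -m pendant '[{"x":0.001,"y":0.00015,"z":-0.003,"rx":0,"ry":0,"rz":0,"claw":0},{"x":0.002,"y":0.0003,"z":-0.005,"rx":0,"ry":0,"rz":0,"claw":0},{"x":0.003,"y":0.00045,"z":-0.007,"rx":0,"ry":0,"rz":0,"claw":0},{"x":0.003,"y":0.0005,"z":-0.008,"rx":0,"ry":0,"rz":0,"claw":0},{"x":0.004,"y":0.0006,"z":-0.008,"rx":0,"ry":0,"rz":0,"claw":0},{"x":0.005,"y":0.0008,"z":-0.008,"rx":0,"ry":0,"rz":0,"claw":0},{"x":0.005,"y":0.0008,"z":-0.008,"rx":0,"ry":0,"rz":0,"claw":0},{"x":0.005,"y":0.0008,"z":-0.008,"rx":0,"ry":0,"rz":0,"claw":0}]'
```

```text
time_s: 14.4
tcp_pos: [0.6124, 0.0209, 0.1395]
ee_rot: [[0.155, -0.988, 0.0], [-0.988, -0.155, -0.0], [0.0, -0.0, -1.0]]
wrist_force: [0.9, 0.1, -1.4]
gripper_width: 0.108
gripper_force: 30.0
```

```bash
python3 -m pendant '[{"x":0.0005,"y":0.0001,"z":0,"rx":0,"ry":0,"rz":0,"claw":0},{"x":0.001,"y":0.00015,"z":0,"rx":0,"ry":0,"rz":0,"claw":0},{"x":0.0015,"y":0.0002,"z":0,"rx":0,"ry":0,"rz":0,"claw":0},{"x":0.002,"y":0.0003,"z":0,"rx":0,"ry":0,"rz":0,"claw":0},{"x":0.0025,"y":0.0004,"z":0,"rx":0,"ry":0,"rz":0,"claw":0},{"x":0.003,"y":0.00045,"z":0,"rx":0,"ry":0,"rz":0,"claw":0},{"x":0.003,"y":0.00045,"z":0,"rx":0,"ry":0,"rz":0,"claw":0},{"x":0.003,"y":0.00045,"z":0,"rx":0,"ry":0,"rz":0,"claw":0}]'
```

```text
time_s: 15.4
tcp_pos: [0.6131, 0.021, 0.1395]
ee_rot: [[0.155, -0.988, -0.0], [-0.988, -0.155, -0.0], [-0.0, 0.0, -1.0]]
wrist_force: [0.1, -0.1, -1.0]
gripper_width: 0.109
gripper_force: 30.0
```

```bash
python3 -m pendant '[{"x":0.0005,"y":0.0001,"z":0,"rx":0,"ry":0,"rz":0,"claw":0},{"x":0.001,"y":0.00015,"z":0,"rx":0,"ry":0,"rz":0,"claw":0},{"x":0.0015,"y":0.0002,"z":0,"rx":0,"ry":0,"rz":0,"claw":0},{"x":0.002,"y":0.0003,"z":0,"rx":0,"ry":0,"rz":0,"claw":0},{"x":0.0025,"y":0.0004,"z":0,"rx":0,"ry":0,"rz":0,"claw":0},{"x":0.003,"y":0.00045,"z":0,"rx":0,"ry":0,"rz":0,"claw":0},{"x":0.003,"y":0.00045,"z":0,"rx":0,"ry":0,"rz":0,"claw":0},{"x":0.003,"y":0.00045,"z":0,"rx":0,"ry":0,"rz":0,"claw":0}]'
```

```text
time_s: 16.4
tcp_pos: [0.6139, 0.0211, 0.1395]
ee_rot: [[0.155, -0.988, -0.0], [-0.988, -0.155, 0.0], [-0.0, 0.0, -1.0]]
wrist_force: [0.4, 0.5, -2.3]
gripper_width: 0.11
gripper_force: 30.0
```

```bash
python3 -m pendant '[{"x":0.0005,"y":0.0001,"z":0,"rx":0,"ry":0,"rz":0,"claw":0},{"x":0.001,"y":0.00015,"z":0,"rx":0,"ry":0,"rz":0,"claw":0},{"x":0.0015,"y":0.0002,"z":0,"rx":0,"ry":0,"rz":0,"claw":0},{"x":0.002,"y":0.0003,"z":0,"rx":0,"ry":0,"rz":0,"claw":0},{"x":0.0025,"y":0.0004,"z":0,"rx":0,"ry":0,"rz":0,"claw":0},{"x":0.003,"y":0.00045,"z":0,"rx":0,"ry":0,"rz":0,"claw":0},{"x":0.003,"y":0.00045,"z":0,"rx":0,"ry":0,"rz":0,"claw":0},{"x":0.003,"y":0.00045,"z":0,"rx":0,"ry":0,"rz":0,"claw":0}]'
```

```text
time_s: 17.4
tcp_pos: [0.614, 0.021, 0.1395]
ee_rot: [[0.155, -0.988, -0.002], [-0.988, -0.155, -0.0], [0.0, 0.002, -1.0]]
wrist_force: [-5.0, -0.4, -0.3]
gripper_width: 0.111
gripper_force: 30.0
```

```bash
python3 -m pendant '[{"x":0.0005,"y":0.0001,"z":0,"rx":0,"ry":0,"rz":0,"claw":0},{"x":0.001,"y":0.00015,"z":0,"rx":0,"ry":0,"rz":0,"claw":0},{"x":0.0015,"y":0.0002,"z":0,"rx":0,"ry":0,"rz":0,"claw":0},{"x":0.002,"y":0.0003,"z":0,"rx":0,"ry":0,"rz":0,"claw":0},{"x":0.0025,"y":0.0004,"z":0,"rx":0,"ry":0,"rz":0,"claw":0},{"x":0.003,"y":0.00045,"z":0,"rx":0,"ry":0,"rz":0,"claw":0},{"x":0.003,"y":0.00045,"z":0,"rx":0,"ry":0,"rz":0,"claw":0},{"x":0.003,"y":0.00045,"z":0,"rx":0,"ry":0,"rz":0,"claw":0}]'
```

```text
time_s: 18.4
tcp_pos: [0.6141, 0.021, 0.1394]
ee_rot: [[0.155, -0.988, -0.003], [-0.988, -0.155, -0.001], [0.0, 0.003, -1.0]]
wrist_force: [-7.0, 0.6, 1.7]
gripper_width: 0.114
gripper_force: 30.0
```

```bash
python3 -m pendant '[{"x":0,"y":0,"z":-0.001,"rx":0,"ry":0,"rz":0,"claw":0},{"x":0,"y":0,"z":-0.002,"rx":0,"ry":0,"rz":0,"claw":0},{"x":-0.001,"y":0,"z":-0.003,"rx":0,"ry":0,"rz":0,"claw":0},{"x":-0.002,"y":-0.0003,"z":-0.003,"rx":0,"ry":0,"rz":0,"claw":0},{"x":-0.003,"y":-0.0005,"z":-0.003,"rx":0,"ry":0,"rz":0,"claw":0},{"x":-0.003,"y":-0.0005,"z":-0.003,"rx":0,"ry":0,"rz":0,"claw":0},{"x":-0.003,"y":-0.0005,"z":-0.003,"rx":0,"ry":0,"rz":0,"claw":0},{"x":-0.003,"y":-0.0005,"z":-0.003,"rx":0,"ry":0,"rz":0,"claw":0}]'
```

```text
time_s: 19.4
tcp_pos: [0.614, 0.021, 0.1393]
ee_rot: [[0.155, -0.988, -0.001], [-0.988, -0.155, -0.0], [0.0, 0.001, -1.0]]
wrist_force: [-6.9, -0.6, 4.0]
gripper_width: 0.108
gripper_force: 30.0
```

```bash
python3 -m pendant '[{"x":-0.003,"y":-0.0005,"z":0,"rx":0,"ry":0,"rz":0,"claw":0.2},{"x":-0.003,"y":-0.0005,"z":0,"rx":0,"ry":0,"rz":0,"claw":0.2},{"x":-0.003,"y":-0.0005,"z":0,"rx":0,"ry":0,"rz":0,"claw":0.2},{"x":-0.003,"y":-0.0005,"z":0.04,"rx":0,"ry":0,"rz":0,"claw":0.2},{"x":-0.003,"y":0,"z":0.1,"rx":0,"ry":0,"rz":0,"claw":0.2},{"x":-0.003,"y":0,"z":0.2,"rx":0,"ry":0,"rz":0,"claw":0.2},{"x":-0.003,"y":0,"z":0.3,"rx":0,"ry":0,"rz":0,"claw":0.3},{"x":-0.003,"y":0,"z":0.34,"rx":0,"ry":0,"rz":0,"claw":0.3}]'
python3 -m pendant '[{"x":-0.05,"y":0.02,"z":0,"rx":0,"ry":0,"rz":0.05,"claw":0.3},{"x":-0.1,"y":0.04,"z":0,"rx":0,"ry":0,"rz":0.105,"claw":0.3},{"x":-0.15,"y":0.06,"z":0,"rx":0,"ry":0,"rz":0.16,"claw":0.3},{"x":-0.2,"y":0.1,"z":0,"rx":0,"ry":0,"rz":0.215,"claw":0.3},{"x":-0.25,"y":0.13,"z":0,"rx":0,"ry":0,"rz":0.27,"claw":0.3},{"x":-0.3,"y":0.16,"z":0,"rx":0,"ry":0,"rz":0.325,"claw":0.3},{"x":-0.32,"y":0.16,"z":0,"rx":0,"ry":0,"rz":0.38,"claw":0.3},{"x":-0.32,"y":0.16,"z":0,"rx":0,"ry":0,"rz":0.417,"claw":0.3}]'
python3 look.py w5.png
python3 -c "
import cv2
a=cv2.imread('pics/w5.png');cv2.imwrite('pics/w5c.png',cv2.resize(a[0:240,120:440],(800,600),interpolation=2))"
```

```text
time_s: 20.4
tcp_pos: [0.615, 0.0214, 0.2268]
ee_rot: [[0.156, -0.988, 0.005], [-0.988, -0.156, 0.001], [-0.0, -0.005, -1.0]]
wrist_force: [-0.6, 0.3, 0.2]
gripper_width: 0.289
gripper_force: 0.0
time_s: 21.4
tcp_pos: [0.5333, 0.0613, 0.224]
ee_rot: [[0.995, -0.1, -0.0], [-0.1, -0.995, 0.0], [-0.0, -0.0, -1.0]]
wrist_force: [0.7, -0.0, -0.0]
gripper_width: 0.297
gripper_force: 0.0
cam [0.60180122 0.05479141 0.38714624]
clamp 0.96 [307. 108.] [0.6181 0.025  0.03  ]
clamp 0.81 [ 46. 301.] [0.4227 0.3644 0.03  ]
clamp_tab 0.66 [ 43. 302.] [0.4396 0.3386 0.064 ]
clamp_tab 0.55 [307. 111.] [0.614  0.0276 0.064 ]
clamp_tab 0.19 [499.  58.] [ 0.6434 -0.1533  0.064 ]
wing 0.66 [279. 116.] [0.611  0.0547 0.091 ]
seat 0.92 [308.  61.] [0.6497 0.0273 0.11  ]
stub_tip 0.91 [306.  63.] [0.6481 0.0291 0.11  ]
clamp_axis 0.73 [308. 109.] [0.6166 0.024  0.029 ]
clamp_axis 0.64 [ 43. 305.] [0.4179 0.3701 0.029 ]
21.75 [ 2.38303908e+01  1.34701259e+01 -1.17565286e+01 -2.87391640e-03
 -6.47819572e+01  6.00941245e+01] [0.53392338 0.06114845 0.22371997] [[ 9.94381046e-01 -1.05859864e-01 -1.55821843e-04]
 [-1.05859869e-01 -9.94381058e-01 -1.92162937e-05]
 [-1.52912055e-04  3.56035981e-05 -9.99999988e-01]]
```

View pics/w5c.png

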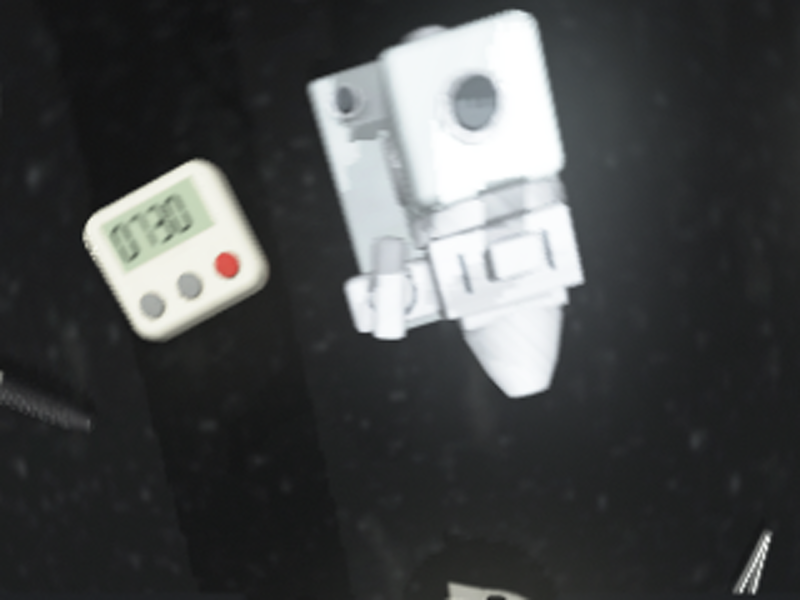

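The clamp sits on the land against the collar. The wing is parallel to the tool's x axis, with its top at crop (391,309).

```bash
python3 - <<'E'
from h import *
import pickle
p=pickle.load(open("pics/w5.png.pkl","rb"))
for c in((391,309),(378,276),(405,276),(405,340),(378,339)): print(c,atz(p,(120+c[0]/2.5,c[1]/2.5),.1825))
print("tab",atz(p,(120+516/2.5,256/2.5),.155))
s=sense();print(s["tcp_pos"],s["moment"],s["wrist_force"])
E
```

```text
(391, 309) [0.60378533 0.05684675 0.1825    ]
(378, 276) [0.61179579 0.05918488 0.1825    ]
(405, 276) [0.6111414  0.05267906 0.1825    ]
(405, 340) [0.59607761 0.0541701  0.1825    ]
(378, 339) [0.59698352 0.06077239 0.1825    ]
tab [0.61459748 0.02170231 0.155     ]
[0.53392338 0.06114845 0.22371997] [ 0.01083879 -0.02580285  0.00016277] [0.66020612 0.58401034 0.98327149]
```

```bash
python3 -m pendant '[{"x":0.15,"y":-0.01,"z":0,"rx":0,"ry":0,"rz":0,"claw":0.3},{"x":0.25,"y":-0.018,"z":0,"rx":0,"ry":0,"rz":0,"claw":0.3},{"x":0.298,"y":-0.018,"z":0,"rx":0,"ry":0,"rz":0,"claw":0.3},{"x":0.298,"y":-0.018,"z":0,"rx":0,"ry":0,"rz":0,"claw":0.3},{"x":0.298,"y":-0.018,"z":-0.08,"rx":0,"ry":0,"rz":0,"claw":0.3},{"x":0.298,"y":-0.018,"z":-0.18,"rx":0,"ry":0,"rz":0,"claw":0.3},{"x":0.298,"y":-0.018,"z":-0.263,"rx":0,"ry":0,"rz":0,"claw":0.3},{"x":0.298,"y":-0.018,"z":-0.263,"rx":0,"ry":0,"rz":0,"claw":0.3}]'
python3 -c "
from h import *
s=sense();print(s['moment'],s['wrist_force'],s['tcp_pos'])"
python3 -m pendant '[{"x":0,"y":0,"z":0,"rx":0,"ry":0,"rz":0,"claw":0.2},{"x":0,"y":0,"z":0,"rx":0,"ry":0,"rz":0,"claw":0.14},{"x":0,"y":0,"z":0,"rx":0,"ry":0,"rz":0,"claw":0.1},{"x":0,"y":0,"z":0,"rx":0,"ry":0,"rz":0,"claw":0.07},{"x":0,"y":0,"z":0,"rx":0,"ry":0,"rz":0,"claw":0},{"x":0,"y":0,"z":0,"rx":0,"ry":0,"rz":0,"claw":0},{"x":0,"y":0,"z":0,"rx":0,"ry":0,"rz":0,"claw":0},{"x":0,"y":0,"z":0,"rx":0,"ry":0,"rz":0,"claw":0}]'
python3 -c "
from h import *
s=sense();print(s['moment'],s['wrist_force'],s['tcp_pos'])"
```

```text
time_s: 22.75
tcp_pos: [0.6065, 0.0565, 0.1567]
ee_rot: [[0.995, -0.105, -0.004], [-0.105, -0.995, -0.001], [-0.004, 0.001, -1.0]]
wrist_force: [-0.7, -0.1, 0.0]
gripper_width: 0.296
gripper_force: 0.0
[-0.06570306 -0.01504956  0.0534946 ] [-0.65709746 -0.05986454  0.04480592] [0.60645429 0.05648627 0.15672113]
time_s: 23.75
tcp_pos: [0.6081, 0.0563, 0.1586]
ee_rot: [[0.994, -0.105, -0.0], [-0.105, -0.994, -0.001], [-0.0, 0.001, -1.0]]
wrist_force: [-2.2, -1.9, 5.8]
gripper_width: 0.094
gripper_force: 30.0
[-0.70740581  0.92662006 -0.20624573] [-2.20829262 -1.86267391  5.75054067] [0.60814424 0.05626228 0.15860551]
```

```bash
cat > m.py <<'E'
from h import *
S=[]
for i in range(5): S.append(sense()); capture("wrist")
s=S[-1];a=np.degrees(np.arctan2(s["ee_rot"][1,0],s["ee_rot"][0,0]))
print("t",s["time_s"],"ang",a.round(2),"rad from start",np.radians(-6.08-a).round(3),"mz",[round(q["moment"][2],3) for q in S],"mean",np.mean([q["moment"][2] for q in S]).round(4),"e6",[round(q["effort"][5],3) for q in S],s["moment"].round(2),s["wrist_force"].round(1),s["tcp_pos"].round(4))
E
python3 -m pendant '[{"x":0,"y":0,"z":0,"rx":0,"ry":0,"rz":-0.02,"claw":0},{"x":0,"y":0,"z":0,"rx":0,"ry":0,"rz":-0.04,"claw":0},{"x":0,"y":0,"z":0,"rx":0,"ry":0,"rz":-0.06,"claw":0},{"x":0,"y":0,"z":0,"rx":0,"ry":0,"rz":-0.08,"claw":0},{"x":0,"y":0,"z":0,"rx":0,"ry":0,"rz":-0.1,"claw":0},{"x":0,"y":0,"z":0,"rx":0,"ry":0,"rz":-0.12,"claw":0},{"x":0,"y":0,"z":0,"rx":0,"ry":0,"rz":-0.14,"claw":0},{"x":0,"y":0,"z":0,"rx":0,"ry":0,"rz":-0.16,"claw":0}]'; python3 m.py
```

```text
time_s: 24.75
tcp_pos: [0.6097, 0.0566, 0.1587]
ee_rot: [[0.821, -0.571, 0.003], [-0.571, -0.821, -0.0], [0.003, -0.001, -1.0]]
wrist_force: [-0.5, -3.1, 4.4]
gripper_width: 0.088
gripper_force: 30.0
t 24.95 ang -34.71 rad from start 0.5 mz [np.float64(0.289), np.float64(0.232), np.float64(0.168), np.float64(0.131), np.float64(0.231)] mean 0.2102 e6 [np.float64(0.074), np.float64(-0.323), np.float64(-0.329), np.float64(-0.184), np.float64(-0.151)] [-1.   -0.46  0.23] [ 2.1 -2.4  4. ] [0.6096 0.0566 0.1587]
```

```bash
sed -i 's/range(5)/range(8)/' m.py; python3 -m pendant '[{"x":0,"y":0,"z":0,"rx":0,"ry":0,"rz":-0.008,"claw":0},{"x":0,"y":0,"z":0,"rx":0,"ry":0,"rz":-0.016,"claw":0},{"x":0,"y":0,"z":0,"rx":0,"ry":0,"rz":-0.024,"claw":0},{"x":0,"y":0,"z":0,"rx":0,"ry":0,"rz":-0.032,"claw":0},{"x":0,"y":0,"z":0,"rx":0,"ry":0,"rz":-0.04,"claw":0},{"x":0,"y":0,"z":0,"rx":0,"ry":0,"rz":-0.048,"claw":0},{"x":0,"y":0,"z":0,"rx":0,"ry":0,"rz":-0.056,"claw":0},{"x":0,"y":0,"z":0,"rx":0,"ry":0,"rz":-0.064,"claw":0}]' | grep wrist; python3 m.py
python3 -m pendant '[{"x":0,"y":0,"z":0,"rx":0,"ry":0,"rz":-0.008,"claw":0},{"x":0,"y":0,"z":0,"rx":0,"ry":0,"rz":-0.016,"claw":0},{"x":0,"y":0,"z":0,"rx":0,"ry":0,"rz":-0.024,"claw":0},{"x":0,"y":0,"z":0,"rx":0,"ry":0,"rz":-0.032,"claw":0},{"x":0,"y":0,"z":0,"rx":0,"ry":0,"rz":-0.04,"claw":0},{"x":0,"y":0,"z":0,"rx":0,"ry":0,"rz":-0.048,"claw":0},{"x":0,"y":0,"z":0,"rx":0,"ry":0,"rz":-0.056,"claw":0},{"x":0,"y":0,"z":0,"rx":0,"ry":0,"rz":-0.064,"claw":0}]' | grep wrist; python3 m.py
```

```text
wrist_force: [4.5, -3.3, 3.8]
t 26.35 ang -46.35 rad from start 0.703 mz [np.float64(0.278), np.float64(0.208), np.float64(0.195), np.float64(0.183), np.float64(0.182), np.float64(0.221), np.float64(0.193), np.float64(0.129)] mean 0.1987 e6 [np.float64(-0.123), np.float64(-0.288), np.float64(-0.276), np.float64(-0.224), np.float64(-0.214), np.float64(-0.212), np.float64(-0.212), np.float64(-0.212)] [-1.37 -1.17  0.13] [ 3.4 -3.8  4. ] [0.6094 0.0566 0.1586]
wrist_force: [3.8, -2.2, 4.3]
t 27.75 ang -57.87 rad from start 0.904 mz [np.float64(0.264), np.float64(0.252), np.float64(0.249), np.float64(0.169), np.float64(0.255), np.float64(0.233), np.float64(0.201), np.float64(0.119)] mean 0.2178 e6 [np.float64(-0.123), np.float64(-0.288), np.float64(-0.274), np.float64(-0.221), np.float64(-0.21), np.float64(-0.209), np.float64(-0.209), np.float64(-0.209)] [-1.31 -1.14  0.12] [ 3.3 -4.2  4.3] [0.6094 0.0565 0.1586]
```

```bash
python3 -m pendant '[{"x":0,"y":0,"z":0,"rx":0,"ry":0,"rz":-0.008,"claw":0},{"x":0,"y":0,"z":0,"rx":0,"ry":0,"rz":-0.016,"claw":0},{"x":0,"y":0,"z":0,"rx":0,"ry":0,"rz":-0.024,"claw":0},{"x":0,"y":0,"z":0,"rx":0,"ry":0,"rz":-0.032,"claw":0},{"x":0,"y":0,"z":0,"rx":0,"ry":0,"rz":-0.04,"claw":0},{"x":0,"y":0,"z":0,"rx":0,"ry":0,"rz":-0.048,"claw":0},{"x":0,"y":0,"z":0,"rx":0,"ry":0,"rz":-0.056,"claw":0},{"x":0,"y":0,"z":0,"rx":0,"ry":0,"rz":-0.064,"claw":0}]' | grep wrist; python3 m.py
python3 -m pendant '[{"x":0,"y":0,"z":0,"rx":0,"ry":0,"rz":-0.008,"claw":0},{"x":0,"y":0,"z":0,"rx":0,"ry":0,"rz":-0.016,"claw":0},{"x":0,"y":0,"z":0,"rx":0,"ry":0,"rz":-0.024,"claw":0},{"x":0,"y":0,"z":0,"rx":0,"ry":0,"rz":-0.032,"claw":0},{"x":0,"y":0,"z":0,"rx":0,"ry":0,"rz":-0.04,"claw":0},{"x":0,"y":0,"z":0,"rx":0,"ry":0,"rz":-0.048,"claw":0},{"x":0,"y":0,"z":0,"rx":0,"ry":0,"rz":-0.056,"claw":0},{"x":0,"y":0,"z":0,"rx":0,"ry":0,"rz":-0.064,"claw":0}]' | grep wrist; python3 m.py
```

```text
wrist_force: [2.2, -4.5, 4.7]
t 29.15 ang -69.39 rad from start 1.105 mz [np.float64(0.287), np.float64(0.255), np.float64(0.189), np.float64(0.192), np.float64(0.223), np.float64(0.159), np.float64(0.219), np.float64(0.19)] mean 0.2143 e6 [np.float64(-0.122), np.float64(-0.287), np.float64(-0.271), np.float64(-0.218), np.float64(-0.208), np.float64(-0.207), np.float64(-0.207), np.float64(-0.206)] [-1.39 -1.12  0.19] [ 2.3 -3.9  4.7] [0.6093 0.0565 0.1586]
wrist_force: [3.4, -4.2, 4.1]
t 30.55 ang -80.92 rad from start 1.306 mz [np.float64(0.219), np.float64(0.265), np.float64(0.192), np.float64(0.17), np.float64(0.228), np.float64(0.164), np.float64(0.194), np.float64(0.241)] mean 0.2092 e6 [np.float64(-0.122), np.float64(-0.286), np.float64(-0.27), np.float64(-0.217), np.float64(-0.206), np.float64(-0.205), np.float64(-0.205), np.float64(-0.205)] [-1.34 -1.13  0.24] [ 3.6 -4.2  4.4] [0.6092 0.0565 0.1586]
```

```bash
python3 -m pendant '[{"x":0,"y":0,"z":0,"rx":0,"ry":0,"rz":-0.008,"claw":0},{"x":0,"y":0,"z":0,"rx":0,"ry":0,"rz":-0.016,"claw":0},{"x":0,"y":0,"z":0,"rx":0,"ry":0,"rz":-0.024,"claw":0},{"x":0,"y":0,"z":0,"rx":0,"ry":0,"rz":-0.032,"claw":0},{"x":0,"y":0,"z":0,"rx":0,"ry":0,"rz":-0.04,"claw":0},{"x":0,"y":0,"z":0,"rx":0,"ry":0,"rz":-0.048,"claw":0},{"x":0,"y":0,"z":0,"rx":0,"ry":0,"rz":-0.056,"claw":0},{"x":0,"y":0,"z":0,"rx":0,"ry":0,"rz":-0.064,"claw":0}]' | grep wrist; python3 m.py
```

```text
wrist_force: [3.0, -3.7, 4.5]
t 31.95 ang -92.44 rad from start 1.507 mz [np.float64(0.241), np.float64(0.274), np.float64(0.22), np.float64(0.221), np.float64(0.17), np.float64(0.231), np.float64(0.189), np.float64(0.195)] mean 0.2177 e6 [np.float64(-0.121), np.float64(-0.286), np.float64(-0.27), np.float64(-0.217), np.float64(-0.206), np.float64(-0.205), np.float64(-0.205), np.float64(-0.205)] [-1.34 -1.09  0.2 ] [ 2.6 -4.5  5. ] [0.6091 0.0565 0.1586]
```

```bash
python3 -m pendant '[{"x":0,"y":0,"z":0,"rx":0,"ry":0,"rz":-0.008,"claw":0},{"x":0,"y":0,"z":0,"rx":0,"ry":0,"rz":-0.016,"claw":0},{"x":0,"y":0,"z":0,"rx":0,"ry":0,"rz":-0.024,"claw":0},{"x":0,"y":0,"z":0,"rx":0,"ry":0,"rz":-0.032,"claw":0},{"x":0,"y":0,"z":0,"rx":0,"ry":0,"rz":-0.04,"claw":0},{"x":0,"y":0,"z":0,"rx":0,"ry":0,"rz":-0.048,"claw":0},{"x":0,"y":0,"z":0,"rx":0,"ry":0,"rz":-0.056,"claw":0},{"x":0,"y":0,"z":0,"rx":0,"ry":0,"rz":-0.064,"claw":0}]' | grep wrist; python3 m.py
```

```text
wrist_force: [3.0, -3.8, 5.0]
t 33.35 ang -103.95 rad from start 1.708 mz [np.float64(0.25), np.float64(0.182), np.float64(0.198), np.float64(0.119), np.float64(0.26), np.float64(0.178), np.float64(0.2), np.float64(0.176)] mean 0.1954 e6 [np.float64(-0.121), np.float64(-0.291), np.float64(-0.272), np.float64(-0.215), np.float64(-0.204), np.float64(-0.203), np.float64(-0.203), np.float64(-0.203)] [-1.31 -1.08  0.18] [ 2.6 -4.   4.4] [0.6091 0.0565 0.1586]
```

```bash
python3 -m pendant '[{"x":0,"y":0,"z":0,"rx":0,"ry":0,"rz":-0.008,"claw":0},{"x":0,"y":0,"z":0,"rx":0,"ry":0,"rz":-0.016,"claw":0},{"x":0,"y":0,"z":0,"rx":0,"ry":0,"rz":-0.024,"claw":0},{"x":0,"y":0,"z":0,"rx":0,"ry":0,"rz":-0.032,"claw":0},{"x":0,"y":0,"z":0,"rx":0,"ry":0,"rz":-0.04,"claw":0},{"x":0,"y":0,"z":0,"rx":0,"ry":0,"rz":-0.048,"claw":0},{"x":0,"y":0,"z":0,"rx":0,"ry":0,"rz":-0.056,"claw":0},{"x":0,"y":0,"z":0,"rx":0,"ry":0,"rz":-0.064,"claw":0}]' | grep wrist; python3 m.py
```

```text
wrist_force: [2.9, -3.6, 4.2]
t 34.75 ang -115.46 rad from start 1.909 mz [np.float64(0.281), np.float64(0.296), np.float64(0.274), np.float64(0.23), np.float64(0.224), np.float64(0.265), np.float64(0.227), np.float64(0.202)] mean 0.2496 e6 [np.float64(-0.142), np.float64(-0.311), np.float64(-0.295), np.float64(-0.24), np.float64(-0.229), np.float64(-0.228), np.float64(-0.228), np.float64(-0.228)] [-1.36 -1.08  0.2 ] [ 2.6 -3.7  4.9] [0.6091 0.0565 0.1587]
```

```bash
python3 -m pendant '[{"x":0,"y":0,"z":0,"rx":0,"ry":0,"rz":-0.008,"claw":0},{"x":0,"y":0,"z":0,"rx":0,"ry":0,"rz":-0.016,"claw":0},{"x":0,"y":0,"z":0,"rx":0,"ry":0,"rz":-0.024,"claw":0},{"x":0,"y":0,"z":0,"rx":0,"ry":0,"rz":-0.032,"claw":0},{"x":0,"y":0,"z":0,"rx":0,"ry":0,"rz":-0.04,"claw":0},{"x":0,"y":0,"z":0,"rx":0,"ry":0,"rz":-0.048,"claw":0},{"x":0,"y":0,"z":0,"rx":0,"ry":0,"rz":-0.056,"claw":0},{"x":0,"y":0,"z":0,"rx":0,"ry":0,"rz":-0.064,"claw":0}]' | grep wrist; python3 m.py
```

```text
wrist_force: [2.9, -3.7, 4.4]
t 36.15 ang -126.97 rad from start 2.11 mz [np.float64(0.307), np.float64(0.296), np.float64(0.263), np.float64(0.217), np.float64(0.257), np.float64(0.297), np.float64(0.264), np.float64(0.243)] mean 0.268 e6 [np.float64(-0.178), np.float64(-0.347), np.float64(-0.337), np.float64(-0.284), np.float64(-0.273), np.float64(-0.272), np.float64(-0.272), np.float64(-0.272)] [-1.44 -1.03  0.24] [ 3.1 -3.   5.2] [0.609  0.0565 0.1586]
```

```bash
python3 -m pendant '[{"x":0,"y":0,"z":0,"rx":0,"ry":0,"rz":-0.007,"claw":0},{"x":0,"y":0,"z":0,"rx":0,"ry":0,"rz":-0.014,"claw":0},{"x":0,"y":0,"z":0,"rx":0,"ry":0,"rz":-0.021,"claw":0},{"x":0,"y":0,"z":0,"rx":0,"ry":0,"rz":-0.028,"claw":0},{"x":0,"y":0,"z":0,"rx":0,"ry":0,"rz":-0.034,"claw":0},{"x":0,"y":0,"z":0,"rx":0,"ry":0,"rz":-0.039,"claw":0},{"x":0,"y":0,"z":0,"rx":0,"ry":0,"rz":-0.043,"claw":0},{"x":0,"y":0,"z":0,"rx":0,"ry":0,"rz":-0.047,"claw":0}]' | grep wrist; python3 m.py
```

```text
wrist_force: [2.5, -3.9, 4.8]
t 37.55 ang -135.42 rad from start 2.257 mz [np.float64(0.33), np.float64(0.319), np.float64(0.316), np.float64(0.32), np.float64(0.338), np.float64(0.339), np.float64(0.327), np.float64(0.335)] mean 0.3279 e6 [np.float64(-0.277), np.float64(-0.361), np.float64(-0.359), np.float64(-0.333), np.float64(-0.327), np.float64(-0.327), np.float64(-0.327), np.float64(-0.326)] [-1.33 -1.07  0.33] [ 3.6 -3.8  4.5] [0.6089 0.0566 0.1586]
```

```bash
python3 -m pendant '[{"x":0,"y":0,"z":0,"rx":0,"ry":0,"rz":0,"claw":0.25},{"x":0,"y":0,"z":0,"rx":0,"ry":0,"rz":0,"claw":0.25},{"x":0,"y":0,"z":0,"rx":0,"ry":0,"rz":0,"claw":0.25},{"x":0,"y":0,"z":0.04,"rx":0,"ry":0,"rz":0,"claw":0.25},{"x":0,"y":0,"z":0.12,"rx":0,"ry":0,"rz":0,"claw":0.25},{"x":0,"y":0,"z":0.22,"rx":0,"ry":0,"rz":0,"claw":0.25},{"x":-0.1,"y":0,"z":0.32,"rx":0,"ry":0,"rz":0,"claw":0.25},{"x":-0.25,"y":0,"z":0.36,"rx":0,"ry":0,"rz":0,"claw":0.25}]'
python3 -m pendant '[{"x":-0.1,"y":0.1,"z":0,"rx":0,"ry":0,"rz":0,"claw":0.25},{"x":-0.3,"y":0.25,"z":0.1,"rx":0,"ry":0,"rz":0,"claw":0.25},{"x":-0.4,"y":0.45,"z":0.1,"rx":0,"ry":0,"rz":0,"claw":0.25},{"x":-0.4,"y":0.6,"z":0.1,"rx":0,"ry":0,"rz":0,"claw":0.25},{"x":-0.4,"y":0.6,"z":0.1,"rx":0,"ry":0,"rz":0,"claw":0.25},{"x":-0.4,"y":0.6,"z":0.1,"rx":0,"ry":0,"rz":0,"claw":0.25},{"x":-0.4,"y":0.6,"z":0.1,"rx":0,"ry":0,"rz":0,"claw":0.25},{"x":-0.4,"y":0.6,"z":0.1,"rx":0,"ry":0,"rz":0,"claw":0.25}]'
python3 - <<'E'
from h import *
a=capture("scene");b=capture("top")
A=cv2.resize(a["color"][170:270,270:390],(480,400),interpolation=2);B=cv2.resize(b["color"][140:240,275:355],(320,400),interpolation=2)
cv2.imwrite("pics/f.png",cv2.cvtColor(np.hstack([A,B]),cv2.COLOR_RGB2BGR))
E
```

```text
time_s: 38.6
tcp_pos: [0.5464, 0.057, 0.2499]
ee_rot: [[-0.713, -0.701, 0.003], [-0.701, 0.713, 0.001], [-0.003, -0.001, -1.0]]
wrist_force: [-0.2, 0.4, -0.1]
gripper_width: 0.254
gripper_force: 0.0
time_s: 39.6
tcp_pos: [0.4461, 0.2059, 0.2731]
ee_rot: [[-0.713, -0.701, -0.0], [-0.701, 0.713, -0.0], [0.0, 0.0, -1.0]]
wrist_force: [-0.1, -0.7, -0.3]
gripper_width: 0.252
gripper_force: 0.0
```

View pics/f.png

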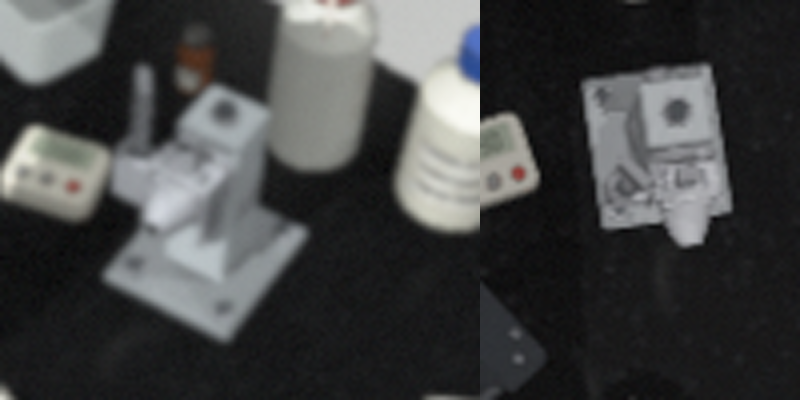

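The clamp sits on the land against the collar, at about (175,165) in the scene crop and (690,175) in the top crop. The wing has turned, and the robot is clear.

```bash
python3 -c "
from station import *
print(finish_job())"
```

```text
the job is handed in; nothing more can be done
None
```

The clamp is on the stub, wing screw up, brought home against the collar with about 7 N and tightened to an estimated 0.45 rad past touch (about 0.12 N m over free running); the arm is clear and the job was handed in at about 40 s, with no verdict returned.

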